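Swing the stall lamp aside and build up the display stack

TASK

The counter lamp hangs over the display stack: take it by its red knob and swing its arm gently all the way round to its stop, clear of the stack. Then lay the yellow separator sheet flat and square on the two bottom cartons, centred over both, and set the long white-and-blue carton down centred and lined up on top of the sheet. Set things down rather than dropping them, leave the bottom cartons and the other goods where they are, and leave the lamp at its stop.

Things in the scene. Friction and masses are not known exactly. Their poses are not given: they have to be found in the camera images.
- lamp_arm (a joint): Swing of the lamp arm about its upright pivot, rad. It swings level, 0.12 to 0.45 at the start (head over the stack), growing counter-clockwise seen from above (the head goes away from the robot, then to the robot's left) up to its stop at 1.65; it stays where it is left. Light friction: about 1 N at the knob moves it
- lamp_knob (a point): Upright red round knob on top of the lamp arm, 22 mm across and 50 mm tall, 125 mm from the pivot axis; this point is on its axis, 2 mm above half-way up, 190 mm above the table (knob bottom 163 mm, at the arm's upper face; knob top 213 mm). It is fixed to the arm and turns with it. The lamp arm is a bar 18 mm wide (z 149 to 163 mm); its round white head is 110 mm across, z 140 to 163 mm
- lamp_pivot (a point): Point on the lamp's upright pivot axis, at the same height as lamp_knob (190 mm above the table; the lamp's post and hub end 22 mm lower, at 168 mm). The post is 24 mm thick and stands on a round foot of 104 mm; the lamp stands fixed
- lamp_head (a point): Centre of the round lamp head, 200 mm from the pivot axis, 150 mm above the table
- layer_top (a point): Middle of the top of the bottom layer, 57 mm above the table: place for the sheet. x runs along the stack, y across it, z up. The layer is two loose brown cartons, 74 x 48 x 45 mm each (long along x), end to end with a gap of 3 to 5 mm, 152 mm by 48 mm together, within 2 mm of the middle; they stand on a fixed black board 190 x 100 x 12 mm
- low_a_c (a point): Centre of one bottom carton, brown with blue sides, 74 x 48 x 45 mm, loose, 0.45 kg
- low_b_c (a point): Centre of the other bottom carton, the same
- sheet_c (a point): Centre of the loose stiff yellow plastic separator sheet, 156 mm (x) by 60 mm (y) by 6 mm thick (z), about 60 g. It lies flat on a fixed grey carton 130 x 44 x 45 mm, so its underside is 45 mm above the table and it overhangs that carton by about 8 mm on each long side (give or take 3 mm)
- carton_c (a point): Centre of the loose long white-and-blue carton, 150 mm (x) by 54 mm (y) by 60 mm tall (z), 0.25 to 0.5 kg, at the start standing on the table (centre 30 mm up)
- sheet: The yellow sheet itself; origin at the centre of its underside, axes as sheet_c
- carton: The white-and-blue carton itself; origin at the centre of its underside, axes as carton_c
- yellow_box: Small yellow carton, 75 x 55 x 40 mm; bystander, origin at its underside
- yellow_box2: Another small yellow carton, 75 x 55 x 40 mm; bystander, origin at its underside
- spray: White and red spray can, 54 mm across, 160 mm tall; bystander, origin at its underside
- torch: Blue and yellow torch lying flat, about 155 x 40 x 32 mm; bystander, origin at its underside
- driver: Screwdriver lying flat; bystander, origin at its underside
- mug: Blue mug, 80 mm across, 90 mm tall; bystander, origin at its underside
- blister: Blue backing card, 140 x 80 mm, with a grey blister, 28 mm tall; bystander, origin at its underside

How it is judged:
On the way, in this order (a step that is already met when the one before it is completed fails the run):
1. the lamp arm is swung to its stop (joint above 1.45 rad) (value of joint lamp_arm above 1.45 rad), for 0.2 s.
2. the sheet lies released on the bottom layer, lamp still at its stop (x of sheet_c in the frame of layer_top between -0.02 and 0.02 m and y of sheet_c in the frame of layer_top between -0.014 and 0.014 m and z of sheet_c in the frame of layer_top between -0.001 and 0.007 m and angle between the x axis of sheet_c and the x axis of layer_top, either way round below 0.16 rad and angle between sheet_c's own z axis and vertical below 0.06 rad and contact force between sheet and the fingers below 0.05 N and linear speed of sheet below 0.02 m/s and value of joint lamp_arm above 1.45 rad), for 0.2 s.
3. the white carton stands on the sheet (x of sheet_c in the frame of layer_top between -0.02 and 0.02 m and y of sheet_c in the frame of layer_top between -0.014 and 0.014 m and z of sheet_c in the frame of layer_top between -0.001 and 0.007 m and angle between the x axis of each of sheet_c, carton_c and the x axis of layer_top, either way round below 0.16 rad and angle between each of sheet_c, carton_c's own z axis and vertical below 0.06 rad and x of carton_c in the frame of layer_top between -0.02 and 0.02 m and y of carton_c in the frame of layer_top between -0.014 and 0.014 m and z of carton_c in the frame of layer_top between 0.032 and 0.04 m and value of joint lamp_arm above 1.45 rad), for 0.2 s.
At the end, for the whole second after the job is handed in: Lamp arm within 0.2 rad of its stop; sheet flat on the upright bottom cartons, white carton upright on the sheet, both within 20 mm along, 14 mm across, 4 mm in height and 0.16 rad of the middle of the layer, released and at rest (all of step 3 and angle between each of low_a_c, low_b_c's own z axis and vertical below 0.06 rad and contact force between each of sheet, carton and the fingers below 0.05 N and linear speed of each of sheet, carton below 0.02 m/s); the robot touches nothing.
It fails at once if the lamp arm is slammed round (faster than 3 rad/s) (velocity of joint lamp_arm above 3 rad/s or velocity of joint lamp_arm below -3 rad/s).
It fails at once if a bottom carton is shifted by more than 15 mm (distance of any of low_a_c, low_b_c from where it was at the start of the episode above 0.015 m).
It fails at once if the sheet or the white carton is dropped (faster than 0.5 m/s with no finger on it) ((linear speed of sheet above 0.5 m/s and contact force between sheet and the fingers below 0.05 N) or (linear speed of carton above 0.5 m/s and contact force between carton and the fingers below 0.05 N)).
It fails at once if other goods on the table are pushed by more than 30 mm (distance of any of yellow_box, yellow_box2, spray, torch, driver, mug, blister from where it was at the start of the episode above 0.03 m).
It also fails if it takes over 70 s, if anything falls off the work surface, if the arm or the gripper's body presses on something with over 40 N, if the wrist force passes 120 N, or if a joint passes its speed limit or range.

ROBOT

A 6-joint arm with a two-finger parallel gripper is mounted at the origin on the work surface. World frame = base frame: x ahead of the robot, y to its left, z up, the work surface at z = 0. Lengths are in m, angles in rad, forces in N, time in s.
With the tool pointing down it reaches from about 0.275 to 0.825 m from the base axis. Payload 5.2 kg.
Tool frame: the origin (TCP) lies at the very end of the fingers, on their centre line; the grasp point (between the pads) lies 19 mm behind it; z points along the fingers, y is the direction in which the jaws open and shut (so a half turn about z gives the same grasp; the last joint's range is limited). The gripper opens to 93 mm and grips with 3 to 60 N. Pads are 15 mm wide; open, the fingers measure 128 mm over their backs; the gripper's body (75 mm by 188 mm) begins 65 mm behind the grasp point.
Start: joints at [1.069, 0.259, 1.535, -0, 1.348, -0.203], TCP at [0.162, 0.526, 0.186] pointing down, gripper open.
Joint ranges: [-3.14, 3.14], [-0.91, 2.08], [0.19, 2.58], [-1.22, 4.36], [0.22, 2.71], [-3.12, 3.12]. Speed limits (rad/s): [2.57, 2.57, 3.14, 3.14, 3.14, 3.14].

INTERFACE

Orientations are given as a rotation vector (axis times angle).
In Python, from bench import bot gives the robot as it stands. Calls block until the motion is done:
- bot.goto(position, orientation): joint-space move of the TCP to a pose.
- bot.movel(position, rotation=None, rate=0.15): straight line of the TCP; rotation=None keeps the orientation; rate is the mean speed in m/s.
- bot.movej(angles): joint-space move.
- bot.release() and bot.close_gripper(f_grip=None): open the fingers fully, or close them until they stop; f_grip is the grip in N (None keeps the last).
- bot.dwell(seconds).
- bot.solve_ik(position, orientation): joint angles nearest the present ones, or None.
- bot.state(): the state.
- bot.camera(name): name is "scene" or "top"; returns the picture (480x640x3 uint8, blue, green, red); there is no depth.
- bot.get_calibration(name): a dict with "intrinsics" (3x3 intrinsics, pixels), "R" (3x3) and "t" (3): a world point X has camera coordinates R X + t. Camera axes: x right, y down, z forward; pixel columns grow to the right and rows downward; lengths in m; the calibration is good to about 2 mm. A picture is of the moment at which its call begins. get_calibration takes no time and is no camera call.
A pose or a line that the arm cannot do raises bot.Unreachable and nothing moves.
- bot.job_done(): hands the job in, once; it reports no verdict.
Trained networks look in the newest picture that a camera, given by its name, has taken for a name from the list of things; names that differ only in an ending like _2 or _b are one class to them, and where a whole thing is asked for, a point or a joint stands for the part that bears it (a point fixed in the world has none). Each returns a list of dicts, best first, with "conf" (0 to 1); they miss things now and then, are a little off and sometimes report something else, mostly with a low value. They report only what shows in the picture. A call takes as long as a camera call.
- bot.find_in(camera, query): "xy" ([column, row] in pixels, amid what is visible of it).
- bot.spot_point(camera, query): "xy" ([column, row] in pixels: a listed point, or the origin of a listed thing).
The state is a dict: "time_s": time; "qpos": joint angles; "joint_vel": joint speeds; "joint_efforts": joint torques, N m; "tcp_pos": TCP position; "orientation": TCP orientation; "ft_force": force on the tool from outside, world axes, zero at the start; "moment": the same for the moment, N m; "opening": opening from 0.0 (shut) to 1.0 (fully open).
Only numpy, scipy, OpenCV 4.12 (cv2) and the standard library are available. Lean on these libraries where they do the work, as an engineer would, in place of code of your own. Each camera call takes 0.05 s, during which the arm holds its last target.

## Working session

There is one attempt and no reset: what is moved stays moved. The work goes in short steps, each a Python script; the robot and the scene stay as the last script left them, time stands still between calls to the robot, and variables do not carry over. Pictures are saved under pics/ and viewed, and the job is handed in when it is done.

```bash
ls; mkdir -p pics; python3 - <<'E'
from bench import bot
import cv2, numpy as np
for c in ["scene","top"]:
    im=bot.camera(c); cv2.imwrite(f"pics/{c}0.png",im)
    k=bot.get_calibration(c); print(c,np.round(k["intrinsics"],1).tolist(),np.round(k["R"],3).tolist(),np.round(k["t"],3).tolist())
    for q in ["lamp_knob","lamp_pivot","lamp_head","layer_top","low_a_c","low_b_c","sheet_c","carton_c"]:
        print(q,[(np.round(d["xy"],1).tolist(),round(d["conf"],2)) for d in bot.spot_point(c,q)[:3]])
s=bot.state();print(s["time_s"],s["orientation"],s["ft_force"])
E
```

```text
pics
scene [[493.8, 0.0, 325.8], [0.0, 493.8, 235.7], [0.0, 0.0, 1.0]] [[0.677, 0.736, 0.008], [0.532, -0.482, -0.696], [-0.508, 0.476, -0.718]] [-0.398, -0.156, 1.352]
lamp_knob [([297.1, 186.6], 0.81)]
lamp_pivot [([331.6, 158.6], 0.75), ([273.4, 426.6], 0.74), ([128.6, 307.7], 0.39)]
lamp_head [([275.3, 221.8], 0.58)]
layer_top []
low_a_c [([273.6, 250.5], 0.62)]
low_b_c [([293.5, 271.1], 0.57)]
sheet_c [([133.5, 383.0], 0.98), ([132.7, 380.1], 0.94), ([269.9, 427.8], 0.42)]
carton_c [([222.9, 338.3], 0.95), ([229.2, 348.1], 0.63)]
top [[574.4, 0.0, 334.7], [0.0, 574.4, 240.7], [0.0, 0.0, 1.0]] [[0.011, -1.0, 0.007], [-0.998, -0.011, -0.058], [0.058, -0.007, -0.998]] [0.028, 0.498, 1.532]
lamp_knob [([317.5, 268.0], 0.89)]
lamp_pivot [([269.2, 277.8], 0.77)]
lamp_head [([349.6, 262.3], 0.83)]
layer_top [([345.1, 272.6], 0.5)]
low_a_c [([422.6, 229.4], 0.66), ([347.4, 275.2], 0.6)]
low_b_c [([344.2, 245.2], 0.69), ([318.2, 269.4], 0.49)]
sheet_c [([495.6, 241.8], 0.63), ([321.2, 268.1], 0.19)]
carton_c [([427.0, 229.7], 0.8), ([421.1, 230.0], 0.72)]
0.9 [ 4.67638825e-01  3.10658976e+00 -1.04395492e-06] [ 0.36469337 -0.39540266 -0.425106  ]
```

View pics/scene0.png

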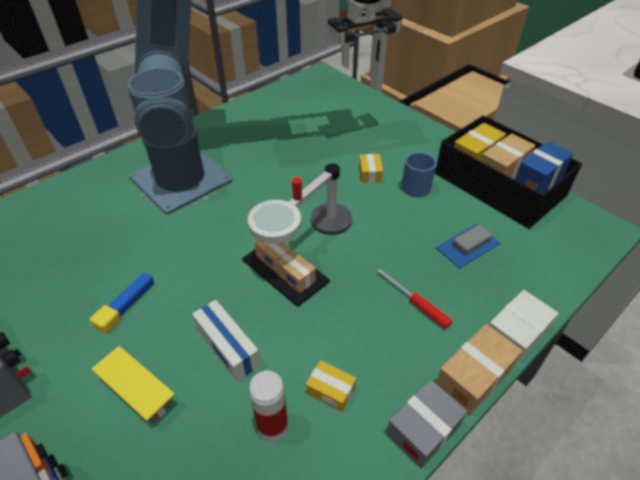

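View pics/top0.png

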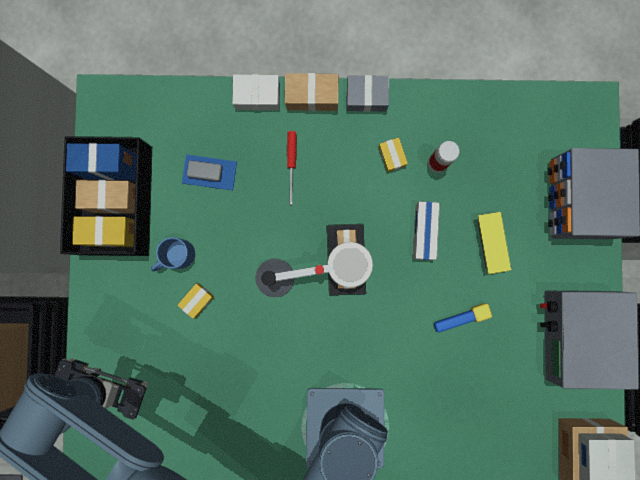

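The scene picture and the top picture agree. The lamp head (top ≈350,265) covers the stack, with the pivot at (268,277) and the knob at (319,269). The carton is at (427,230), the sheet at (494,242) and the black board around (347,260). Next I'll compute positions.

```bash
cat > h.py <<'E'
from bench import bot
import cv2, numpy as np
from scipy.spatial.transform import Rotation as R
def ray(c,xy,z):
    k=bot.get_calibration(c);K,Rm,t=[np.array(k[n]) for n in("intrinsics","R","t")]
    C=-Rm.T@t; d=(Rm.T@np.linalg.inv(K)@np.vstack([np.atleast_2d(xy).T,np.ones(len(np.atleast_2d(xy)))])).T
    return C+d*((z-C[2])/d[:,2])[:,None]
def rect(mask,z,near,c="top"):
    mask=cv2.morphologyEx(mask,cv2.MORPH_CLOSE,np.ones((3,3)))
    cs,_=cv2.findContours(mask,cv2.RETR_EXTERNAL,cv2.CHAIN_APPROX_NONE)
    cs=[q for q in cs if cv2.contourArea(q)>150]
    q=min(cs,key=lambda q:np.linalg.norm(q.reshape(-1,2).mean(0)-near))
    P=ray(c,q.reshape(-1,2).astype(float),z)[:,:2]
    r=cv2.minAreaRect((P*1000).astype(np.float32))
    b=cv2.boxPoints(r)/1000; e=[b[1]-b[0],b[2]-b[1]]; e=max(e,key=np.linalg.norm)
    a=np.arctan2(e[1],e[0]); a=(a+np.pi/2)%np.pi-np.pi/2
    return np.array(r[0])/1000,np.array(sorted(r[1])),a
def rv(yaw): # tool down; tool x at angle yaw, jaws (tool y) at yaw-90
    return (R.from_euler('z',yaw)*R.from_euler('x',np.pi)).as_rotvec()
def project(c,X):
    k=bot.get_calibration(c);p=np.array(k["intrinsics"])@(np.array(k["R"])@np.array(X)+k["t"]);return p[:2]/p[2]
E
python3 - <<'E'
from h import *
T=cv2.imread("pics/top0.png");hsv=cv2.cvtColor(T,cv2.COLOR_BGR2HSV)
cv2.imwrite("pics/crop.png",cv2.resize(T[140:340,230:530],None,fx=2.66,fy=2.66,interpolation=cv2.INTER_CUBIC))
for n,p,z in [("knob",(317.5,268),.19),("pivot",(269.2,277.8),.168),("head",(349.6,264),.16)]:
    print(n,ray("top",p,z).round(4))
print("scene knob",ray("scene",(297.1,186.6),.19).round(4),"piv",ray("scene",(331.6,163),.168).round(4))
red=(((hsv[...,0]<8)|(hsv[...,0]>172))&(hsv[...,1]>150)).astype(np.uint8)[255:285,300:335]
y,x=np.nonzero(red);print("red",x.mean()+300,y.mean()+255,len(x))
ye=cv2.inRange(hsv,(22,120,90),(35,255,255)); print("sheet",rect(ye,.051,(494,242)))
ng=255-cv2.inRange(hsv,(45,70,0),(95,255,255)); ng[:,:405]=0; ng[:,448:]=0; ng[:192]=0;ng[285:]=0
print("carton",rect(ng,.06,(427,230)))
E
```

```text
knob [[0.4216 0.075  0.19  ]]
pivot [[0.397  0.1917 0.168 ]]
head [[ 0.4325 -0.0023  0.16  ]]
scene knob [[0.4159 0.0743 0.19  ]] piv [[0.3848 0.2033 0.168 ]]
red 318.94642857142856 269.19642857142856 56
sheet (array([ 0.49523718, -0.38528165]), array([ 61.90537643, 156.48626709]), np.float32(0.17217779))
carton (array([ 0.52475787, -0.20479268]), array([ 63.97063828, 153.46957397]), np.float32(-0.048457503))
```

View pics/crop.png

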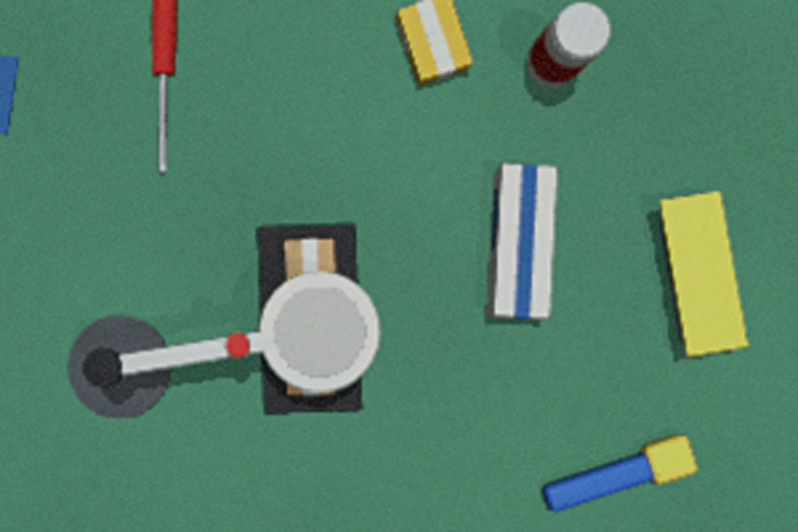

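```bash
python3 - <<'E'
from h import *
k=ray("top",(318.7,268.9),.2)[0]; p=ray("top",(269.1,278.3),.168)[0];h=ray("top",(350,264.8),.163)[0]
print(k,p,h,np.linalg.norm((k-p)[:2]),np.linalg.norm((h-p)[:2]))
a=np.arctan2(*(h-p)[[1,0]]); print("arm angle",a, np.arctan2(*(k-p)[[1,0]]))
print(project("scene",k))
# plan reachability, jaws tangential: tool x along arm
for off in (0,np.pi):
    for s in (0,.7,1.5):
        an=a+s;q=bot.solve_ik([p[0]+.125*np.cos(an),p[1]+.125*np.sin(an),.172],rv(an+off)); print(off,s,None if q is None else np.round(q,2))
E
```

```text
[0.41939972 0.07189057 0.2       ] [0.39575139 0.19188519 0.168     ] [ 0.43048656 -0.0031747   0.163     ] 0.12230271252979172 0.19812847577372592
arm angle -1.3945691812885597 -1.3762116838257894
[297.16305795 184.22243554]
0 0 [-0.1   0.04  1.84 -0.    1.27  2.86]
0 0.7 [ 0.    0.19  1.66 -0.    1.29  2.27]
0 1.5 [ 0.18  0.28  1.54 -0.    1.32  1.64]
3.141592653589793 0 [-0.1   0.04  1.84 -0.    1.27 -0.28]
3.141592653589793 0.7 [ 0.    0.19  1.66  0.    1.29 -0.87]
3.141592653589793 1.5 [ 0.18  0.28  1.54  0.    1.32 -1.5 ]
```

```bash
python3 - <<'E'
from h import *
p=np.array([.3955,.1925]); a=-1.385; k=p+.124*np.array([np.cos(a),np.sin(a)]); print(k)
s=bot.state()["tcp_pos"]
bot.movel([s[0],s[1],.3],rate=.2)
bot.goto([*k,.29],rv(a+np.pi))
bot.movel([*k,.172],rate=.12)
bot.close_gripper(f_grip=5)
st=bot.state();print(st["time_s"],st["tcp_pos"],st["opening"]*93,np.round(st["ft_force"],2))
cv2.imwrite("pics/grip.png",bot.camera("scene")[100:320,180:440])
E
```

```text
[0.41840642 0.07063411]
5.75 [0.41831534 0.07060374 0.17194927] 21.397944459764595 [-0.59 -0.25  0.66]
```

View pics/grip.png

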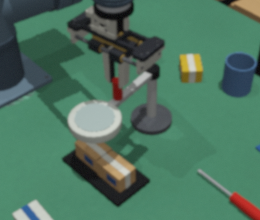

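The picture shows the fingers holding the knob, and the opening reads 21 mm against the 22 mm knob. Now I'll swing it in small steps while watching the force.

```bash
python3 - <<'E'
from h import *
p=np.array([.3955,.1925]); a=-1.385; f0=np.array(bot.state()["ft_force"])
d=0
while d<1.62:
    d+=.1 if d<1.15 else .04
    an=a+d; bot.movel([p[0]+.124*np.cos(an),p[1]+.124*np.sin(an),.172],rv(an+np.pi),rate=.1)
    st=bot.state(); f=np.array(st["ft_force"])-f0; u=np.array([np.cos(an),np.sin(an)]);t=np.array([-u[1],u[0]])
    print(round(d,2),"rad %.2f tan %.2f"%(f[:2]@u,f[:2]@t),"mz %.2f"%st["moment"][2],round(st["opening"]*93,1),round(st["time_s"],2))
    if d>1 and f[:2]@t<-5: break
cv2.imwrite("pics/sw.png",bot.camera("top")[140:340,180:480])
E
```

```text
0.1 rad 0.45 tan 1.84 mz 0.11 21.5 6.08
0.2 rad 0.22 tan 1.31 mz 0.01 21.5 6.35
0.3 rad 0.55 tan 0.88 mz 0.04 21.9 6.62
0.4 rad 0.92 tan 0.11 mz 0.04 21.6 6.9
0.5 rad 2.04 tan 0.28 mz 0.01 21.7 7.17
0.6 rad 1.21 tan 0.28 mz 0.05 21.9 7.45
0.7 rad 2.09 tan 0.96 mz -0.02 21.5 7.72
0.8 rad 2.12 tan 1.35 mz 0.08 21.7 8.0
0.9 rad 1.91 tan 0.48 mz 0.03 21.6 8.28
1.0 rad 1.63 tan 0.25 mz 0.06 21.6 8.55
1.1 rad 0.67 tan 1.13 mz 0.04 21.6 8.82
1.2 rad 0.48 tan 0.76 mz 0.04 21.6 9.1
1.24 rad 1.30 tan 1.01 mz 0.09 21.7 9.35
1.28 rad 0.77 tan 0.40 mz 0.08 21.7 9.6
1.32 rad 1.52 tan 0.61 mz 0.13 21.7 9.85
1.36 rad 1.84 tan 0.01 mz 0.07 21.5 10.1
1.4 rad 2.16 tan 1.11 mz 0.03 21.8 10.35
1.44 rad 2.82 tan 0.67 mz 0.06 21.7 10.6
1.48 rad 1.84 tan -7.88 mz -0.00 21.9 10.85
```

View pics/sw.png

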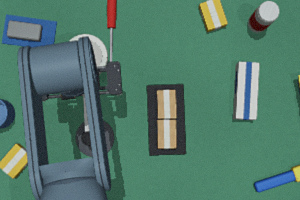

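Contact with the stop shows clearly: the force jumps to -7.9 N at 1.48 rad of swing. I'll release, retreat and measure the layer.

```bash
python3 - <<'E'
from h import *
bot.release()
s=bot.state()["tcp_pos"]; bot.movel([s[0],s[1],.29],rate=.15)
c=np.array([.4952,-.3853])
ya=.172
for off in(0,np.pi):
    q=bot.solve_ik([*c,.2],rv(ya+off));print(np.round(q,2))
q=min([bot.solve_ik([*c,.25],rv(ya+o)) for o in(0,np.pi)],key=lambda q:abs(q[5]))
bot.movej(q)
T=bot.camera("top");cv2.imwrite("pics/top1.png",T);S=bot.camera("scene");cv2.imwrite("pics/scene1.png",S)
print(bot.state()["time_s"])
cv2.imwrite("pics/top1c.png",cv2.resize(T[140:310,230:430],None,fx=4,fy=3.5,interpolation=cv2.INTER_CUBIC))
hsv=cv2.cvtColor(T,cv2.COLOR_BGR2HSV)
ng=255-cv2.inRange(hsv,(45,70,45),(95,255,255)); w=np.zeros_like(ng); w[205:310,320:375]=ng[205:310,320:375]
print("board",rect(w,.012,(347,260)))
br=cv2.inRange(hsv,(0,0,90),(30,255,255)); w=np.zeros_like(ng); w[215:305,325:372]=br[215:305,325:372]
w=cv2.morphologyEx(w,cv2.MORPH_CLOSE,np.ones((7,7)))
print("layer",rect(w,.057,(347,260)))
for q in("layer_top","low_a_c","low_b_c"): print(q,[(ray("top",d["xy"],.057 if q[1]=="a" else .035)[0].round(4),round(d["conf"],2)) for d in bot.spot_point("top",q)[:2]])
for q in ("lamp_head","lamp_pivot"): print(q,[(d["xy"],ray("top",d["xy"],.163)[0].round(4)) for d in bot.spot_point("top",q)[:2]])
E
```

```text
[-0.84  0.39  1.31 -0.    1.44  0.56]
[-0.84  0.39  1.31 -0.    1.44 -2.58]
15.2667
board (array([0.44811246, 0.00248975]), array([ 97.69974518, 187.75447083]), np.float32(0.046169043))
layer (array([0.44752838, 0.00245885]), array([ 49.7456131 , 151.53166199]), np.float32(0.010457635))
layer_top []
low_a_c [(array([ 0.4064, -0.0009,  0.035 ]), 0.8)]
low_b_c [(array([0.489 , 0.0065, 0.035 ]), 0.65)]
lamp_head [([265.5, 191.1], array([0.6081, 0.2049, 0.163 ]))]
lamp_pivot [([265.2, 277.7], array([0.3971, 0.2019, 0.163 ]))]
```

View pics/top1.png

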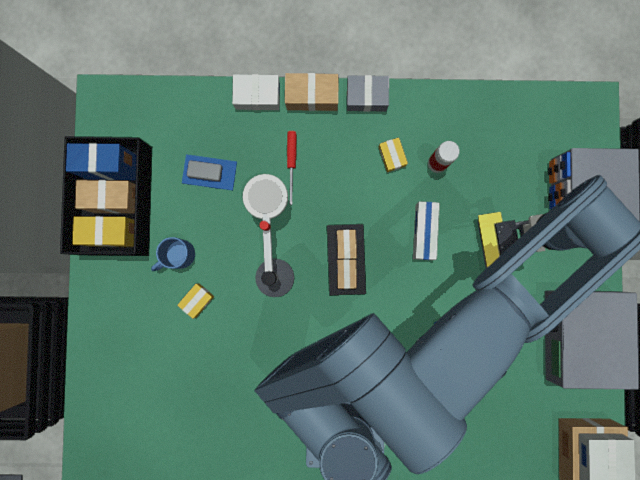

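View pics/top1c.png

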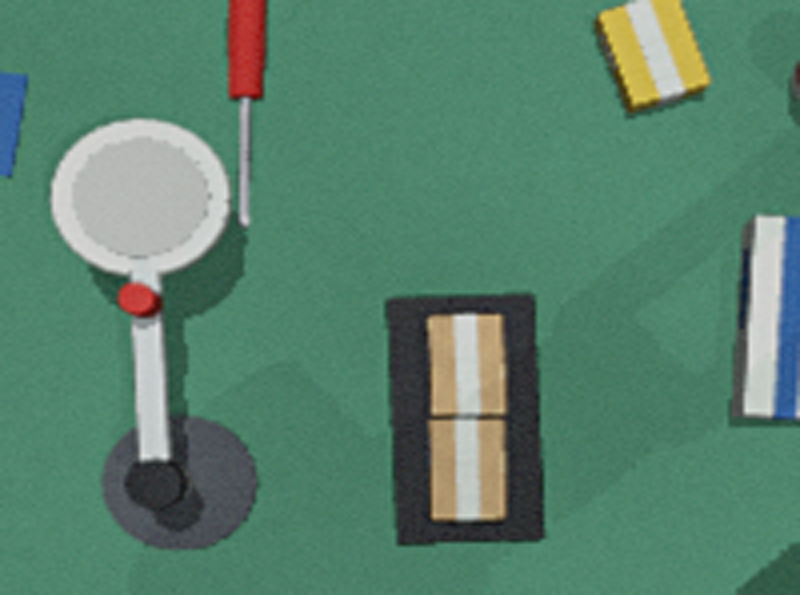

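The lamp is at its stop, with its head at (265,195) and the stack clear. The layer centre is (0.448, 0.0025) and both the board and the carton measurements agree on it; its yaw is about 0.035. Next I'll pick up the sheet.

```bash
python3 - <<'E'
from h import *
c=np.array([.4952,-.386]); ya=.172
q=bot.solve_ik([*c,.25],rv(ya)); print(bot.state()["qpos"][5])
bot.goto([*c,.12],rv(ya))
bot.movel([*c,.032],rate=.1)
bot.close_gripper(f_grip=12)
st=bot.state();print(st["time_s"],st["tcp_pos"],st["opening"]*93,np.round(st["ft_force"],2))
bot.movel([*c,.15],rate=.12)
bot.dwell(.1)
st=bot.state();print(st["time_s"],st["opening"]*93,np.round(st["ft_force"],2))
cv2.imwrite("pics/lift.png",bot.camera("scene")[200:480,0:400])
E
```

```text
0.5599371475946875
18.5833 [ 0.49519568 -0.38601702  0.03199411] 0.18244818107619934 [-0.1   0.11 -0.09]
19.8167 0.2112041451167582 [-0.23  0.18  1.12]
```

View pics/lift.png

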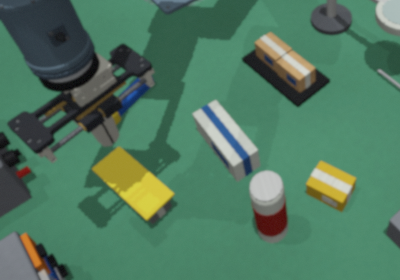

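The grip missed: the opening is 0 and the sheet hasn't moved. I'll check the position against the scene camera.

```bash
python3 - <<'E'
from h import *
print("scene sheet",ray("scene",(133.5,383),.051).round(4),"carton",ray("scene",(223,338),.03).round(4))
print("top sheet net",ray("top",(495.6,241.8),.051).round(4),ray("top",(494,242.5),.051))
T=cv2.imread("pics/top0.png");hsv=cv2.cvtColor(T,cv2.COLOR_BGR2HSV)
ye=cv2.inRange(hsv,(22,120,90),(35,255,255))
cs,_=cv2.findContours(ye,0,2)
for q in cs:
  if cv2.contourArea(q)>150: print(cv2.minAreaRect(q))
print("proj top",project("top",[.4952,-.386,.051]),project("scene",[.4952,-.386,.051]))
st=bot.state();print(st["tcp_pos"],project("scene",st["tcp_pos"]))
E
```

```text
scene sheet [[ 0.5029 -0.3858  0.051 ]] carton [[ 0.5193 -0.2104  0.03  ]]
top sheet net [[ 0.497  -0.3898  0.051 ]] [[ 0.49511561 -0.38559695  0.051     ]]
((481.6499938964844, 311.9500427246094), (15.495158195495605, 16.443843841552734), 71.56504821777344)
((199.8451385498047, 305.1769714355469), (7.33762264251709, 29.068275451660156), 41.18592834472656)
((188.97862243652344, 295.6575927734375), (6.572108745574951, 29.067241668701172), 41.423667907714844)
((114.0, 231.0), (28.0, 22.0), 90.0)
((83.5, 230.0), (21.0, 28.0), 0.0)
((493.89227294921875, 242.51913452148438), (59.620731353759766, 23.410709381103516), 79.91940307617188)
((386.50006103515625, 156.00001525878906), (28.144268035888672, 7.273237228393555), 71.56504821777344)
proj top [494.15262494 242.46969399] [131.305051   380.13230261]
[ 0.49480974 -0.38558306  0.14894686] [115.04752512 350.75906243]
```

```bash
python3 - <<'E'
from h import *
st=bot.state();print(st["opening"],st["tcp_pos"],st["orientation"],rv(.172))
S=bot.camera("scene");T=bot.camera("top")
a=cv2.resize(S[260:460,20:240],None,fx=2.6,fy=2.6,interpolation=2)
cv2.imwrite("pics/s2.png",a)
cv2.imwrite("pics/t2.png",T[150:350,350:640].repeat(2,0).repeat(2,1))
for q in("sheet_c","carton_c","torch"):
  for c in("scene","top"): print(q,c,[(np.round(d["xy"],1),round(d["conf"],2)) for d in bot.spot_point(c,q)[:2]])
E
```

```text
0.007891253812923297 [ 0.49480974 -0.38558306  0.14894686] [-3.12846530e+00 -2.69630950e-01  1.75309084e-03] [3.12998220e+00 2.69844053e-01 1.65231828e-17]
sheet_c scene [(array([133.5, 381.7]), 0.74), (array([134.1, 380.3]), 0.72)]
sheet_c top [(array([492. , 241.5]), 0.89), (array([492.5, 242.5]), 0.75)]
carton_c scene [(array([229.7, 350.1]), 0.72), (array([225.5, 340.8]), 0.63)]
carton_c top [(array([424.4, 232.1]), 0.68), (array([426.6, 229.9]), 0.65)]
torch scene [(array([129.2, 308.5]), 0.95)]
torch top [(array([346. , 274.1]), 0.74), (array([265.9, 194.5]), 0.68)]
```

View pics/s2.png

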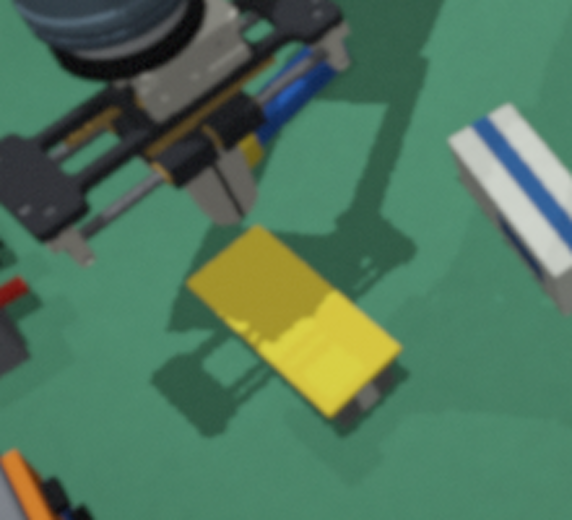

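View pics/t2.png

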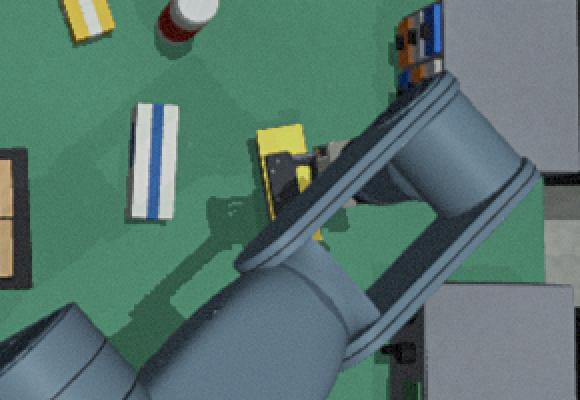

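```bash
python3 - <<'E'
from h import *
g=cv2.imread("pics/grip.png"); a=g[40:140,70:190]; a=cv2.resize(a,None,fx=4,fy=4,interpolation=2)
for z,col in((.172,(0,255,255)),(.213,(255,0,255)),(.163,(255,255,0))):
  p=project("scene",[.4183,.0706,z])-[180+70,100+40]; cv2.circle(a,tuple((p*4).astype(int)),4,col,1)
S=cv2.imread("pics/s2.png")
p=(project("scene",bot.state()["tcp_pos"])-[20,260])*2.6; cv2.circle(S,tuple(p.astype(int)),5,(0,0,255),2)
cv2.imwrite("pics/cmp.png",np.hstack([a[:400],S[100:500,100:400]]))
E
```

```text
(no output)
```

View pics/cmp.png

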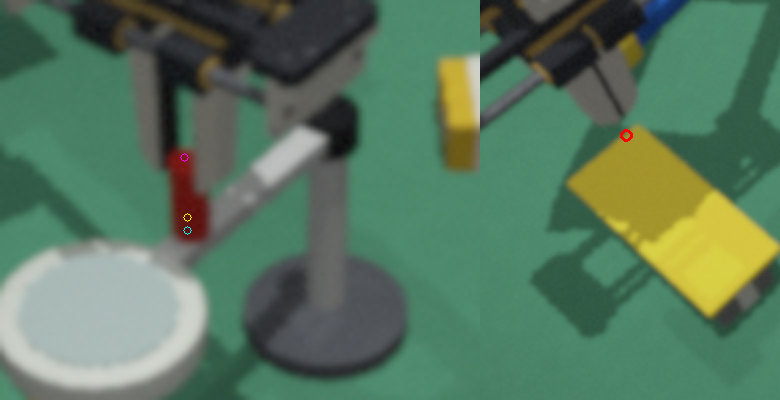

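The overlay shows that in both pictures the fingertips sit about 20 mm higher than the reported TCP: the knob was held near its top. I'll measure this z offset by gently touching the sheet top, at a known 51 mm, with the closed fingers.

```bash
python3 - <<'E'
from h import *
c=[.4952,-.386]
bot.movel([*c,.040],rate=.15); f0=np.mean([bot.state()["ft_force"][2] for _ in range(3)])
z=.040
while z>.012:
    z-=.001; bot.movel([*c,z],rate=.03); bot.dwell(.03)
    st=bot.state();f=st["ft_force"][2]-f0
    if z<.036: print(round(z,3),round(st["tcp_pos"][2],4),round(f,2))
    if f>2.5: break
bot.movel([*c,.09],rate=.15);print(bot.state()["time_s"])
E
```

```text
0.035 0.0349 -0.35
0.034 0.034 -0.61
0.033 0.0329 -1.17
0.032 0.0319 -0.47
0.031 0.0309 -1.35
0.03 0.0299 -1.2
0.029 0.029 -0.51
0.028 0.0279 -0.0
0.027 0.027 -0.79
0.026 0.0259 -0.42
0.025 0.0249 -0.91
0.024 0.0239 -0.88
0.023 0.0229 0.09
0.022 0.0219 -0.07
0.021 0.0209 -0.55
0.02 0.0199 -0.51
0.019 0.0189 0.23
0.018 0.0188 4.45
28.0167
```

The contact came at a reported 0.0188, so the true fingertip is 32 mm above the reported TCP. That fits the knob picture. I'll apply the correction and grasp again.

```bash
echo "DZ=0.032 # true tip z = reported + DZ" >> h.py; python3 - <<'E'
from h import *
c=[.4952,-.386]
bot.release()
bot.movel([*c,.034-DZ],rate=.12)
bot.close_gripper(f_grip=12)
st=bot.state();print(st["time_s"],st["tcp_pos"],st["opening"]*93,np.round(st["ft_force"],2))
bot.movel([*c,.13-DZ],rate=.15)
st=bot.state();print(st["time_s"],st["opening"]*93,np.round(st["ft_force"],2))
cv2.imwrite("pics/lift2.png",bot.camera("scene")[200:480,0:400])
E
```

```text
31.0 [ 0.49527846 -0.38612453  0.00222891] 60.002553781307626 [0.02 0.3  1.98]
31.7917 60.00362255688248 [ 0.31 -0.3  -0.58]
```

View pics/lift2.png

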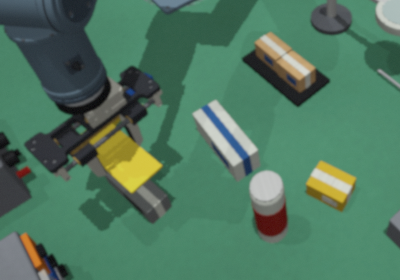

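The sheet is held at 60.0 mm opening and lifted level. Now I'll place it.

```bash
python3 - <<'E'
from h import *
L=[.448,.0025]; ya=.035
bot.goto([*L,.13-DZ],rv(ya))
bot.movel([*L,.062-DZ],rate=.12)
bot.dwell(.2); f0=np.mean([bot.state()["ft_force"][2] for _ in range(2)])
z=.052
while z>.044:
    bot.movel([*L,z-DZ],rate=.04); st=bot.state(); f=st["ft_force"][2]-f0; print(round(z,4),round(f,2))
    if f>2: break
    z-=.001 if z<.0485 else .002
cv2.imwrite("pics/pl.png",cv2.resize(bot.camera("scene")[180:360,180:420],None,fx=3,fy=3))
print(bot.state()["time_s"],bot.state()["opening"]*93)
E
```

```text
0.052 0.42
0.05 1.12
0.048 1.23
0.047 0.44
0.046 3.86
35.6667 59.820671754715164
```

View pics/pl.png

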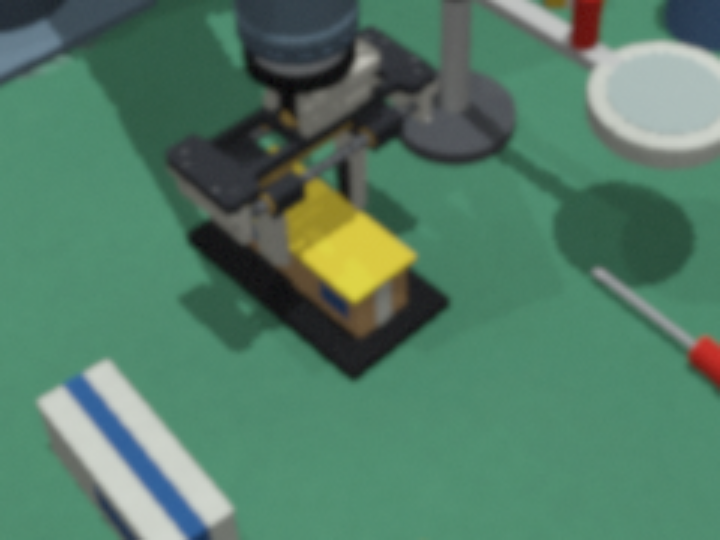

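The picture shows the sheet resting on both cartons, and contact came at the expected height. I'll release, move over to the carton and check both.

```bash
python3 - <<'E'
from h import *
bot.release()
s=bot.state()["tcp_pos"]; bot.movel([*s[:2],.14-DZ],rate=.2)
bot.goto([.524,-.207,.2-DZ],rv(-.02))
T=bot.camera("top");cv2.imwrite("pics/top3.png",T);print(bot.state()["time_s"])
hsv=cv2.cvtColor(T,cv2.COLOR_BGR2HSV)
ye=cv2.inRange(hsv,(22,100,70),(35,255,255)); w=np.zeros_like(ye); w[200:320,310:390]=ye[200:320,310:390]
print("sheet",rect(w,.063,(347,260)))
ng=255-cv2.inRange(hsv,(45,70,45),(95,255,255)); w=np.zeros_like(ng); w[205:310,320:375]=ng[205:310,320:375]
print("board",rect(w,.012,(347,260)))
T0=cv2.imread("pics/top0.png")
b=cv2.medianBlur(T0,3)
m=((b.max(2)>110)&((b[...,0].astype(int)-b[...,1]>15)|(b.min(2)>120))).astype(np.uint8)*255
w=np.zeros_like(m); w[192:285,405:450]=m[192:285,405:450]
r=rect(w,.06,(427,230));print("carton",r)
o=cv2.resize(T0[180:290,380:470],None,fx=5,fy=5,interpolation=2)
for dx in(-.075,.075):
  for dy in(-.027,.027):
    a=r[2];X=[r[0][0]+dx*np.cos(a)-dy*np.sin(a),r[0][1]+dx*np.sin(a)+dy*np.cos(a),.06]
    p=(project("top",X)-[380,180])*5+2.5; cv2.circle(o,tuple(p.astype(int)),4,(0,0,255),1)
o2=cv2.resize(T[200:310,300:400],None,fx=5,fy=5,interpolation=2)
cv2.imwrite("pics/c3.png",np.hstack([o[:550],o2[:550]])[:,:800])
E
```

```text
37.9833
sheet (array([0.44843842, 0.00314695]), array([ 63.80139542, 159.57052612]), np.float32(0.035303593))
board (array([0.44820035, 0.00232329]), array([ 97.72142792, 187.53923035]), np.float32(0.047079206))
carton (array([ 0.5253125 , -0.20847992]), array([ 55.24351883, 150.56985474]), np.float32(-0.049643278))
```

View pics/c3.png

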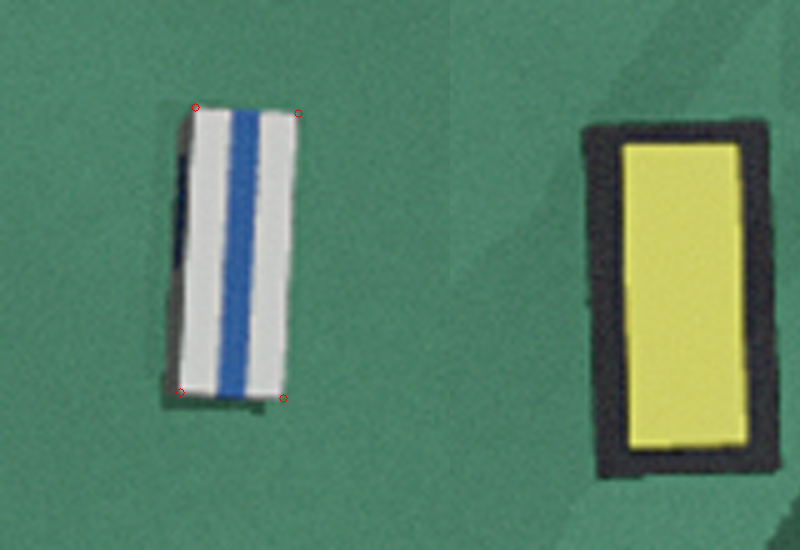

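The sheet lies centred over the board, at (0.4484, 0.0031) with yaw 0.035. The carton rectangle matches the picture and its given size (55×151 mm). Next I'll pick up the carton.

```bash
python3 - <<'E'
from h import *
c=[.5253,-.2085]; ya=-.05
bot.goto([*c,.11-DZ],rv(ya))
bot.movel([*c,.020-DZ],rate=.1)
bot.close_gripper(f_grip=30)
st=bot.state();print(st["time_s"],st["tcp_pos"],st["opening"]*93,np.round(st["ft_force"],2))
bot.movel([*c,.15-DZ],rate=.12); bot.dwell(.1)
st=bot.state();print(st["time_s"],st["opening"]*93,np.round(st["ft_force"],2))
cv2.imwrite("pics/lift3.png",cv2.resize(bot.camera("scene")[180:420,100:420],None,fx=2,fy=2))
E
```

```text
40.1833 [ 0.52531213 -0.20853559 -0.01194186] 53.787008046569746 [-0.26 -0.83 -0.17]
41.5167 53.74415016186151 [ 0.9  -0.64 -5.  ]
```

View pics/lift3.png

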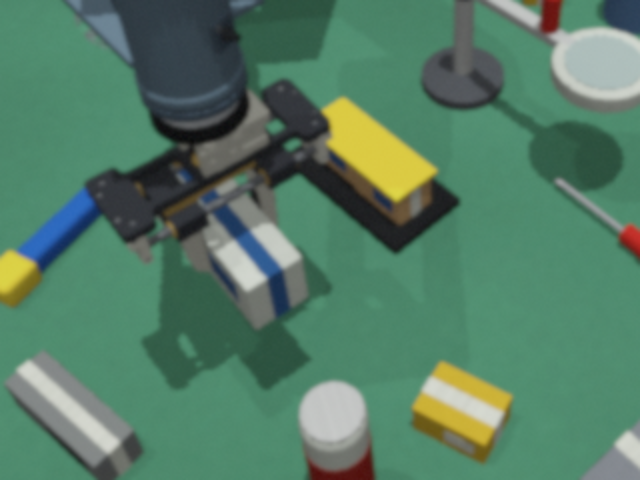

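The carton is held level at 53.8 mm opening, 5 N. Now I'll place it.

```bash
python3 - <<'E'
from h import *
L=[.448,.0025]; ya=.035
bot.goto([*L,.15-DZ],rv(ya))
bot.movel([*L,.095-DZ],rate=.1)
bot.dwell(.2); f0=np.mean([bot.state()["ft_force"][2] for _ in range(2)])
z=.089
while z>.0805:
    bot.movel([*L,z-DZ],rate=.04); st=bot.state(); f=st["ft_force"][2]-f0; print(round(z,4),round(f,2))
    if f>2.5: break
    z-=.001 if z<.0855 else .002
bot.dwell(.1);cv2.imwrite("pics/pl2.png",cv2.resize(bot.camera("scene")[180:360,180:420],None,fx=3,fy=3))
print(bot.state()["time_s"],bot.state()["opening"]*93)
E
```

```text
0.089 -0.71
0.087 0.06
0.085 -1.03
0.084 -0.78
0.083 -0.35
0.082 11.01
45.0667 53.79926811294959
```

View pics/pl2.png

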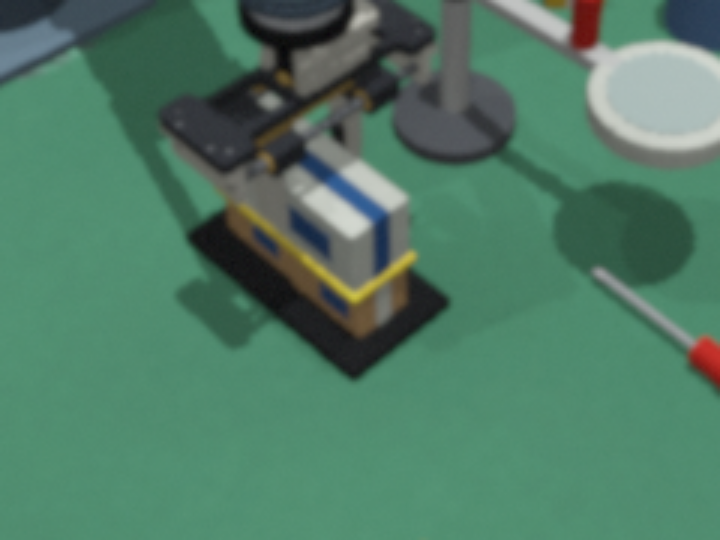

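The carton stands square on the sheet. I'll release, retreat and check.

```bash
python3 - <<'E'
from h import *
bot.release()
s=bot.state()["tcp_pos"]; bot.movel([*s[:2],.24-DZ],rate=.2)
bot.goto([.45,-.25,.27-DZ],rv(.035))
T=bot.camera("top");S=bot.camera("scene");print(bot.state()["time_s"])
b=cv2.medianBlur(T,3)
m=((b.max(2)>110)&((b[...,0].astype(int)-b[...,1]>15)|(b.min(2)>120))).astype(np.uint8)*255
w=np.zeros_like(m); w[200:315,315:380]=m[200:315,315:380]
print("carton",rect(w,.123,(347,260)))
cv2.imwrite("pics/fin.png",np.hstack([cv2.resize(T[120:320,230:400],(400,470)),cv2.resize(S[100:335,200:400],(400,470))]))
E
```

```text
47.9167
carton (array([0.44807037, 0.00265454]), array([ 55.24911118, 150.74623108]), np.float32(0.035336375))
```

View pics/fin.png

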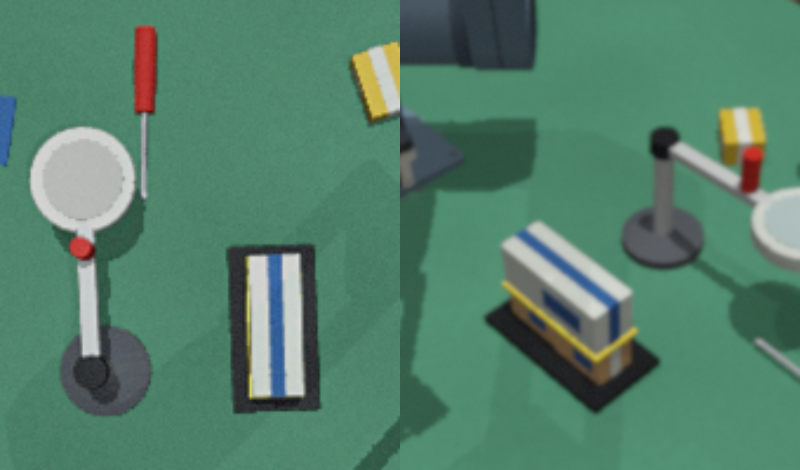

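The stack is square and centred (carton at 0.448, 0.0027, yaw 0.035), and the lamp is still at its stop. I'm handing the job in.

```bash
python3 -c "
from bench import bot
bot.job_done()"
```

```text
the job is handed in; nothing more can be done
```

The job is done and handed in at about 48 s of the 70 s allowed. `job_done` gives no verdict, so the result rests on my own checks.

- **Lamp:** I held it by the knob and swung it about 1.48 rad until the stop pushed back (-7.9 N). It was still at its stop in the last picture.
- **Sheet:** It lies on both bottom cartons at (0.448, 0.003), yaw 0.035 rad. The layer middle is (0.448, 0.0025).
- **Carton:** It was set down on the sheet and released. In the last top picture it stands at (0.448, 0.0027), yaw 0.035 rad, upright.
- **Other goods:** I saw no shift of the board, the bottom cartons or the other goods in the pictures. I did not measure the bystanders one by one.

**Checks that failed or disagreed:**
- **First sheet grasp:** It closed on nothing, because the real fingertips were 32 mm above the reported TCP. I measured that by touching the sheet top with about 4 N, corrected for it, and the second grasp held. Because of the offset, the knob had been held near its top rather than at mid-height.
- **Carton set-down:** It ended with about 11 N on the stack, more than the 2.5 N I was watching for, in a 1 mm step.
- **Layer yaw:** The measured layer yaw ranged from 0.010 (carton outline) to 0.047 rad (board outline). I used 0.035, well within the 0.16 rad tolerance.

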